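Stamp a glaze test tile in the bench press

TASK

Take the blue test tile and lay it flat, glaze up, in the white nest on the press's carriage, and let go of it. Slide the carriage (it has a black knob) fully home under the stamp, and only then press the red plunger head all the way down to its stop, hold it there for a moment and let it spring back up. Leave the tile in the nest under the stamp, and do not disturb the other two tiles or the blue-capped jar.

Things in the scene. Friction and masses are not known exactly. Their poses are not given: they have to be found in the camera images.
- blue_tile_center (a point): Centre (half-way up) of the loose test tile with the dark blue glazed face; a flat tile 66 x 36 x 7 mm, long side along its own x, z up; it lies on the table, blue face up. The bare grey end with a small hole makes no difference: either way round in the nest is right.
- amber_tile_center (a point): Centre of the tile of the same shape with the amber-brown glazed face; a bystander, lies on the table.
- green_tile_center (a point): Centre of the tile of the same shape with the grey-green glazed face; a bystander, lies on the table.
- press: Green C-frame stamping press, bolted down. Origin on the table under the stamp's vertical axis; +y is the way the carriage slides home. Base plate 124 mm wide (x), y -220 to 115 mm, 12 mm thick; rails to 26 mm height at x = +-46 to 56 mm. Column at y 64 to 108 mm, 116 mm high; its arm, 54 mm wide, reaches to y = -23 mm at heights 86 to 112 mm, bush on it to 123 mm.
- nest (a point): Centre of the white nest's floor on the carriage, 34 mm above the table; the middle of the tile's underside belongs here. Axes as the press; the tile's long side goes along x. Lips at both ends and the four corners stand 4 mm above the floor and leave 72 x 42 mm for the tile; the long sides are open over the middle 46 mm, where the block is 26 mm wide (carriage plate 12 mm below).
- carriage_knob (a point): Middle of the black round knob on the carriage's outer end: 24 mm in diameter, from 48 to 76 mm above the table, on a 16 mm steel post; this point is at 62 mm height, 105 mm from the nest centre towards the press's -y. It may be pinched from above or pushed.
- carriage (a joint): Slide of the carriage along the press's +y, in m: 0 fully out (nest 130 mm from the stamp axis), 0.130 fully home against its stop (nest under the stamp). It starts near the outer end, has about 1.5 N of friction and stays where it is left.
- plunger_top (a point): Centre of the top of the red mushroom-shaped plunger head, 46 mm in diameter (flat top 36 mm), on the stamp axis, 168 mm above the table when it is up; it moves with the plunger.
- plunger (a joint): Travel of the plunger downward, in m: 0 up, 0.020 at its hard stop. A spring pushes it back: about 3 N at the start of the travel and 8 N at the end, plus about 2 N from the rubber stamp on the tile. It springs up again by itself when released.
- stamp_face (a joint): How far the sprung black rubber stamp face (46 x 24 mm) under the plunger is pushed back, in m: 0 when free, 2 to 4 mm when the plunger is at its stop with a tile lying in the nest beneath.
- blue_jar: A bystander: white underglaze jar with a blue cap, 48 mm in diameter, 68 mm high; origin at the centre of its underside.
Mind the look-alikes: they are no part of the job. Leave any turquoise look-alike of the part that bears blue_tile_center alone.

How it is judged (in metres and radians):
On the way, in this order (a step that is already met when the one before it is completed fails the run):
1. the blue tile lies flat in the nest and has been let go (x of blue_tile_center in the frame of nest between -0.006 and 0.006 m and y of blue_tile_center in the frame of nest between -0.006 and 0.006 m and z of blue_tile_center in the frame of nest between 0.0015 and 0.0055 m and angle between blue_tile_center's own z axis and vertical below 0.08 rad and contact force between the fingers and blue_tile below 0.1 N), for 0.2 s.
2. the carriage is fully home with the tile in the nest (x of blue_tile_center in the frame of nest between -0.006 and 0.006 m and y of blue_tile_center in the frame of nest between -0.006 and 0.006 m and z of blue_tile_center in the frame of nest between 0.0015 and 0.0055 m and angle between blue_tile_center's own z axis and vertical below 0.08 rad and value of joint carriage above 0.126 m), for 0.2 s.
3. the plunger is held at its stop, its stamp face pressed on the tile (all of step 2 and value of joint plunger above 0.0185 m and value of joint stamp_face above 0.001 m), for 0.2 s.
At the end, for the whole second after the job is handed in: The blue tile lies at rest, flat (within 0.08 rad) and glaze up in the nest (its centre within 6 mm of the nest's along each side), the carriage is home (over 126 mm of 130) and the plunger has sprung back up (under 2 mm) (all of step 2 and value of joint plunger below 0.002 m and linear speed of blue_tile below 0.01 m/s); the robot touches nothing.
It fails at once if the plunger is pressed while the carriage is not home (value of joint plunger above 0.008 m and value of joint carriage below 0.12 m).
It fails at once if another tile is shifted by more than 20 mm (distance of any of amber_tile_center, green_tile_center from where it was at the start of the episode above 0.02 m).
It fails at once if the jar is shifted by more than 20 mm or tipped (distance of blue_jar from where it was at the start of the episode above 0.02 m or angle between blue_jar's own z axis and vertical above 0.3 rad).
It also fails if it takes over 64 s, if anything falls off the work surface, if the arm or the gripper's body presses on something with over 40 N, if the wrist force passes 120 N, or if a joint passes its speed limit or range.

ROBOT

A 7-joint arm with a two-finger parallel gripper is mounted at the origin on the work surface; the furniture and walls round the work are solid. World frame = base frame: x ahead of the robot, y to its left, z up, the work surface at z = 0. Lengths are in mm, angles in rad, forces in N, time in s.
With the tool pointing down it reaches from about 350 to 900 mm from the base axis. Payload 8.1 kg.
Tool frame: the origin (TCP) lies at the very end of the fingers, on their centre line; the grasp point (between the pads) lies 19 mm behind it; z points along the fingers, y is the line along which they close (so a half turn about z gives the same grasp; the last joint's range is limited). The gripper opens to 85 mm and grips with 20 to 120 N. Pads are 22 mm wide; open, the fingers measure 114 mm over their backs; the gripper's body (76 mm by 85 mm) begins 54 mm behind the grasp point. The pads swing forward as they close: fully open they stand 13 mm farther back than shut.
Start: joints at [1.091, 0.434, 0.025, 1.573, -0.012, 1.134, -0.075], TCP at [229.945, -581.177, 231.323] pointing down, gripper open.
Joint ranges: [-2.62, 2.62], [-0.44, 2.09], [-1.27, 1.32], [0.08, 2.57], [-1.32, 4.46], [0.12, 2], [-2.74, 2.74]. Speed limits (rad/s): [2.22, 2.22, 3.01, 3.01, 3.14, 3.14, 3.14].

INTERFACE

Orientations are given as a unit quaternion [x, y, z, w].
In Python, from bench import robot gives the robot as it stands.
- The arm moves only by the tool send_rows, never from a script. Its argument "increments" is a list of rows, each a list of 4 numbers: the shift along the tool's x, y, z in m, then the turn about the tool's z in degrees. In form: [[tx, ty, tz, turn], ...]. A call has 1 to 12 rows; each row is the pose to reach, as a shift and turn from the pose commanded when the call began, along the tool's axes at that moment; what a row does not reach only later rows make up. A row lasts 1/10 s, in which the tool goes at most 50 mm and 8.59 degrees, less where a joint would pass 70% of its speed; a pose out of reach is approached as far as the arm can. A call with a gripper value outside its range is refused whole. "fingers" is the opening in per cent of the stroke, from 0 (shut) to 100 (fully open), set as the call begins (left out, the last holds). The fingers move at their own pace and stop on an object; "squeeze" is the grip in N (left out, the last holds). Time passes only in rows, so rows that repeat a pose let the fingers close. It gives the time, the measured TCP pose, the force, the opening and the grip force at its end, in the units of the state.
- robot.get_state(): the state, without advancing time (a new reading comes with each control period).
- robot.grab_frame(name): name is "scene" or "top" or "wrist"; returns (picture, depth): 480x640x3 uint8, blue, green, red; 480x640 float32, mm along the optical axis (not along the pixel's ray), 0 where there is no reading.
- robot.get_calibration(name): a dict with "fx", "fy", "cx", "cy" (pixels), "rvec" (rotation vector, rad) and "tvec" (3), from world to camera coordinates, as OpenCV has them; the wrist camera has in their place "T_tool_cam" (4x4, takes a point from camera to tool coordinates, whose origin is the TCP and whose axes are the flange's). Camera axes: x right, y down, z forward; pixel columns grow to the right and rows downward; lengths in mm; the calibration is good to about 2 mm. A picture is of the moment at which its call begins: read the wrist's pose just before it. get_calibration takes no time and is no camera call.
- robot.hand_in(): hands the job in; it is judged then, once.
The state is a dict: "time": time; "qpos": joint angles; "dq": joint speeds; "effort": joint torques, N m; "ee_pos": TCP position; "orientation": TCP orientation; "wrist_force": force on the tool from outside, world axes, zero at the start; "ft_torque": the same for the moment, N m; "finger_gap": opening from 0.0 (shut) to 1.0 (fully open); "finger_force": force on a finger pad.
Only numpy, scipy, OpenCV 4.12 (cv2) and the standard library are available. Lean on these libraries where they do the work, as an engineer would, in place of code of your own. Each camera call takes 0.05 s, during which the arm holds its last target. There are 200 camera calls.

## Working session

There is one attempt and no reset: what is moved stays moved. The work goes in short steps, Python scripts to look and compute and a tool call to move; the robot and the scene stay as the last step left them, time stands still between calls to the robot, and variables do not carry over. Pictures are saved under pics/ and viewed, at most 10 in all, crops included, and the job is handed in when it is done.

Besides the shell and the picture viewer there is one more tool, called after "Call:" by a JSON object that holds its "name" and its "arguments", one argument or row to a line. send_rows: Moves the arm, as the interface text tells. Its arguments: {"type":"object","properties":{"increments":{"type":"array","items":{"type":"array","items":{"type":"number"}}},"fingers":{"type":"number"},"squeeze":{"type":"number"}},"required":["increments"]}

```bash
mkdir -p pics
cat > h.py <<'E'
import numpy as np,cv2
from bench import robot
from scipy.spatial.transform import Rotation as R
def cam(n,st=None):
    c=robot.get_calibration(n)
    K=np.array([[c["fx"],0,c["cx"]],[0,c["fy"],c["cy"]],[0,0,1]])
    if "rvec" in c:
        r=cv2.Rodrigues(np.array(c["rvec"],float))[0]; t=np.array(c["tvec"],float).ravel()
        return K,r.T,-r.T@t      # cam->world rot, centre
    T=np.array(c["T_tool_cam"],float); Rw=R.from_quat(st["orientation"]).as_matrix()
    return K,Rw@T[:3,:3],Rw@T[:3,3]+np.array(st["ee_pos"])
def rays(C,uv):
    K,Rc,o=C; uv=np.atleast_2d(np.array(uv,float))
    return (Rc@(np.linalg.inv(K)@np.c_[uv,np.ones(len(uv))].T)).T
def plane(C,uv,z):
    d=rays(C,uv); return C[2]+d*((z-C[2][2])/d[:,2])[:,None]
def pts(C,uv,dep):
    uv=np.atleast_2d(np.array(uv,int)); return C[2]+rays(C,uv)*dep[uv[:,1],uv[:,0]][:,None]
def tri(C1,u1,C2,u2):
    d1=rays(C1,u1)[0];d2=rays(C2,u2)[0]
    s=np.linalg.lstsq(np.c_[d1,-d2],C2[2]-C1[2],rcond=None)[0]
    a,b=C1[2]+d1*s[0],C2[2]+d2*s[1]; return (a+b)/2,np.linalg.norm(a-b)
def grab(n):
    st=robot.get_state(); im,d=robot.grab_frame(n); return im,d,cam(n,st)
def tool(st,p): # world point in tool axes
    return R.from_quat(st["orientation"]).as_matrix().T@(np.array(p)-np.array(st["ee_pos"]))
E
python3 - <<'E'
from h import *
st=robot.get_state();print(st)
for n in("scene","top"):
    im,d,C=grab(n);cv2.imwrite(f"pics/{n}0.png",im);np.savez(f"{n}0.npz",im=im,d=d);print(n,C[2],C[1][:,2])
print(robot.get_calibration("wrist")["T_tool_cam"])
E
```

```text
{'time': 0.0, 'qpos': array([ 1.09143236,  0.43523518,  0.02496629,  1.57410973, -0.01160616,
        1.13397265, -0.07509391]), 'dq': array([-0.0015341 , -0.00014702,  0.00075645,  0.00122522, -0.00052146,
        0.00041211, -0.00045894]), 'effort': array([-9.04386179e-04, -6.70470643e+01,  1.02489721e+00, -3.16222894e+01,
        1.55955105e-02,  1.22581003e-02, -4.62417177e-06]), 'ee_pos': array([ 229.71301388, -580.71246988,  230.51341111]), 'orientation': array([ 9.82313875e-01,  1.87240025e-01, -2.13878757e-04, -7.60433544e-04]), 'wrist_force': array([-0.61235425,  0.98411845,  0.089437  ]), 'ft_torque': array([-0.01049246, -0.00268423,  0.0226425 ]), 'finger_force': 0.0, 'finger_gap': 0.9981647338044797}
scene [-469.84931325 -463.06530052 1097.2940257 ] [ 0.6287583   0.3315555  -0.70337327]
top [ 324.62611396  -29.24712219 1457.73655695] [ 0.06882272  0.0030902  -0.99762412]
[[-2.10562611e-04 -9.59725551e-01 -2.80939180e-01  7.08343891e+01]
 [ 9.99999787e-01 -3.75630254e-04  5.33707638e-04 -8.07003527e-01]
 [-6.17742112e-04 -2.80939008e-01  9.59725426e-01 -1.43524119e+02]
 [ 0.00000000e+00  0.00000000e+00  0.00000000e+00  1.00000000e+00]]
```

View pics/top0.png

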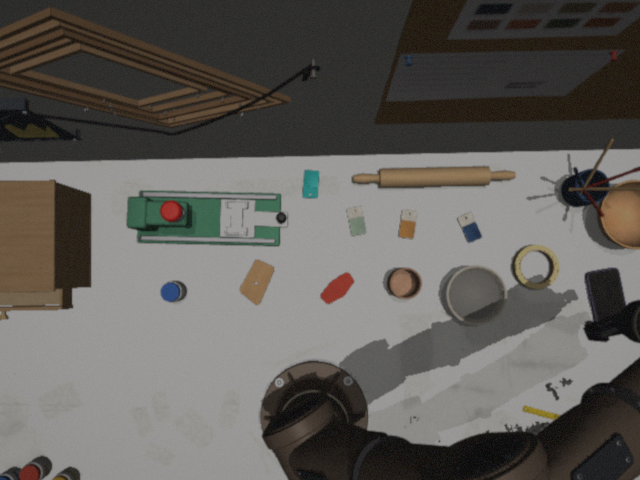

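View pics/scene0.png

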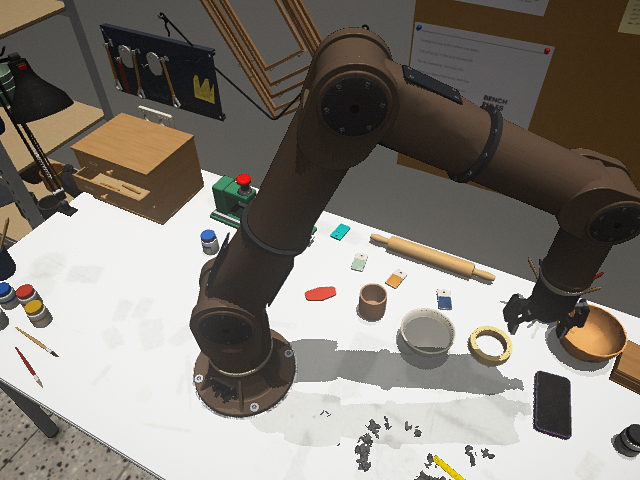

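The top view shows the candidates: dark blue tile with grey end (470,228), turquoise look-alike (311,184), green tile (357,221) and amber tile (407,224). The press has its red head at (172,211), nest at (237,218) and knob at (281,218). The jar is at (172,292). The scene view shows the blue tile at (444,299). The blue tile fits the description: dark blue glaze and a bare grey end with a hole. I'll confirm it in an enlarged crop.

```bash
cat > m.py <<'E'
from h import *
Ct,Cs=cam("top"),cam("scene")
t=np.load("top0.npz");s=np.load("scene0.npz")
def mask(im,lo,hi,box):
    h=cv2.cvtColor(im,cv2.COLOR_BGR2HSV);m=cv2.inRange(h,lo,hi);z=np.zeros_like(m);x0,y0,x1,y1=box;z[y0:y1,x0:x1]=m[y0:y1,x0:x1];return z
def cen(m):
    n,l,st,c=cv2.connectedComponentsWithStats(m);i=1+np.argmax(st[1:,4]);k=l==i;ys,xs=np.where(k)
    return c[i],np.c_[xs,ys],cv2.minAreaRect(np.c_[xs,ys].astype(np.float32))
for nm,lo,hi,bt,bs in [("blueglaze",(100,90,20),(125,255,200),(455,208,490,248),(430,285,460,315)),
  ("red",(170,120,90),(180,255,255),(155,195,195,230),(230,170,255,190)),("red2",(0,150,90),(8,255,255),(155,195,195,230),(230,170,255,190)),
  ("jar",(100,90,40),(125,255,255),(155,275,190,310),(195,225,220,245)),
  ("amber",(8,100,60),(25,255,255),(395,205,420,242),(380,265,410,290)),
  ("knob",(0,0,0),(180,255,60),(270,208,292,230),None)]:
    try:
        a,pa,ra=cen(mask(t["im"],lo,hi,bt));print(nm,a.round(1),len(pa),ra)
        print("  topdepth",np.median(pts(Ct,pa,t["d"]),0).round(1))
        if bs:
            b,pb,rb=cen(mask(s["im"],lo,hi,bs));print("  tri",b.round(1),tri(Ct,a,Cs,b))
    except Exception as e:print(nm,e)
# whole blue tile: pixels standing above the table
P=(pts(Ct,np.argwhere(np.ones((480,640)))[:,::-1],t["d"])[:,2]).reshape(480,640)
print("table z",np.median(P[240:260,440:455]),"tile z",np.median(P[224:234,466:474]),"nest z",P[218,228:250:4].round(0), "lips",P[200:238:3,237].round(0))
# press base axis from green
m=mask(t["im"],(60,80,20),(90,255,200),(125,185,290,250));c,p,r=cen(m);print("press",r);
q=cv2.boxPoints(r);print(plane(Ct,q,12).round(1))
cr=cv2.resize(t["im"][190:260,440:510],None,fx=5,fy=5,interpolation=3)
cr2=cv2.resize(t["im"][180:255,220:325],None,fx=4.2,fy=4.67,interpolation=3)
cv2.imwrite("pics/crop.png",np.hstack([cr,cr2[:350]]))
E
python3 m.py
```

```text
blueglaze [471.5 231.7] 195 ((471.6000671386719, 231.70004272460938), (15.205260276794434, 12.969193458557129), 63.43495178222656)
  topdepth [ 414.9 -377.4    7. ]
  tri [444.5 302. ] (array([ 415.99115858, -379.02856421,    5.7557557 ]), np.float64(2.9801806132448836))
red [180. 211.] 1 ((180.0, 211.0), (0.0, 0.0), 0.0)
  topdepth [462.7 269.9 160.5]
red attempt to get argmax of an empty sequence
red2 [170.4 210.4] 327 ((170.5, 210.5), (19.0, 19.0), 90.0)
  topdepth [464.  288.4 167.3]
  tri [243.2 179.2] (array([464.87812542, 290.0706724 , 158.33193233]), np.float64(1.2110121370369324))
jar [169.8 291.5] 270 ((170.0, 291.5), (17.0, 18.0), 90.0)
  topdepth [292.5 315.4  67.6]
  tri [207.5 235.4] (array([292.68502196, 316.41144794,  59.3573049 ]), np.float64(1.6581436011747277))
amber [406.6 228.7] 227 ((406.60992431640625, 228.72998046875), (14.142135620117188, 15.980613708496094), 8.130102157592773)
  topdepth [ 425.5 -225.7    6.7]
  tri [394. 280.] (array([ 426.5318414 , -227.3380504 ,    5.61970614]), np.float64(3.1485335833720747))
knob [280.8 217.4] 69 ((280.7500305175781, 217.75003051757812), (9.192387580871582, 8.485280990600586), 45.0)
  topdepth [453.   63.6  74.5]
table z 0.10120539139359153 tile z 6.751293468938798 nest z [19. 35. 30. 31. 21. 27.] lips [16. 35. 35. 34. 31. 29. 36. 33. 34. 35. 31. 39. 21.]
press ((173.46131896972656, 216.47596740722656), (91.1763687133789, 38.15159225463867), 0.8951737284660339)
[[425.2 427.1  12. ]
 [514.9 425.7  12. ]
 [506.8 211.6  12. ]
 [417.2 213.9  12. ]]
```

View pics/crop.png

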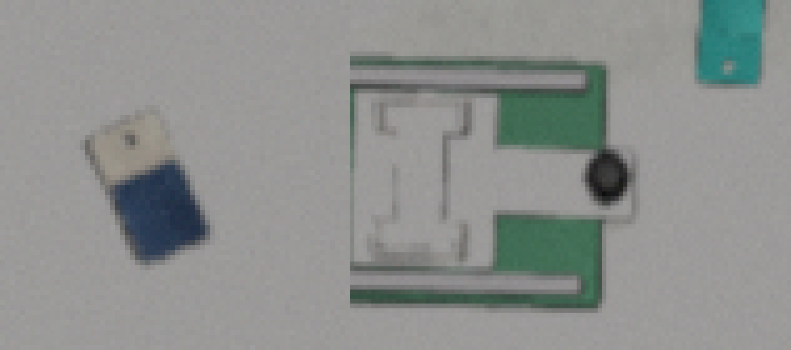

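The crop confirms it: the left tile is dark blue with a bare grey end and hole, centred near top-view (469,227). The right-hand one is turquoise, so I leave it alone. Next I hover over the blue tile for a wrist view.

Call:
{"name": "send_rows", "arguments": {
  "increments": [
    [0.04,-0.018,0,0],
    [0.08,-0.036,0,0],
    [0.12,-0.055,0.01,0],
    [0.16,-0.075,0.03,0],
    [0.2,-0.093,0.06,0],
    [0.235,-0.11,0.09,0],
    [0.257,-0.12,0.12,-3],
    [0.257,-0.12,0.12,-3],
    [0.257,-0.12,0.12,-3],
    [0.257,-0.12,0.12,-3]
  ],
  "fingers": 100
}}

```text
time: 1.1
ee_pos: [424.2, -376.4, 111.9]
orientation: [0.977, 0.212, -0.0, 0.001]
wrist_force: [-0.2, 0.1, 0.5]
finger_gap: 1.0
finger_force: 0.0
```

```bash
cat > w.py <<'E'
from h import *
import sys
im,d,C=grab("wrist");st=robot.get_state();cv2.imwrite("pics/"+sys.argv[1]+".png",im);np.savez(sys.argv[1]+".npz",im=im,d=d,C=np.c_[C[0],C[1],C[2]])
u=np.argwhere(np.ones((480,640)))[:,::-1];P=pts(C,u,d).reshape(480,640,3)
h=cv2.cvtColor(im,cv2.COLOR_BGR2HSV);b=cv2.inRange(h,(100,90,20),(125,255,220))
n,l,s,c=cv2.connectedComponentsWithStats(b);i=1+np.argmax(s[1:,4]);print("glaze",c[i],s[i],np.median(P[l==i],0))
m=((P[...,2]>4)&(P[...,2]<12)&(d>0)).astype(np.uint8)
m=cv2.morphologyEx(m,cv2.MORPH_OPEN,np.ones((5,5)))
n,l,s,c2=cv2.connectedComponentsWithStats(m);j=l[int(c[i][1]),int(c[i][0])]
ys,xs=np.where(l==j);q=P[ys,xs,:2].astype(np.float32);r=cv2.minAreaRect(q);print("tile rect",r,"px",c2[j],"bbox",s[j],"z",np.median(P[ys,xs,2]))
bx=cv2.boxPoints(r);e=[bx[1]-bx[0],bx[2]-bx[1]];e=max(e,key=np.linalg.norm);a=np.degrees(np.arctan2(e[1],e[0]))
X=R.from_quat(st["orientation"]).as_matrix()[:,0];print("long angle",(a+90)%180-90,"toolx angle",np.degrees(np.arctan2(X[1],X[0])))
print("ee",st["ee_pos"],"t",st["time"],"tool delta",tool(st,[*r[0],7]),"q",st["qpos"])
E
python3 w.py w1
```

```text
glaze [322.18908898 257.54555085] [ 288  224   56   62 1888] [ 413.20000633 -383.34184672    7.65896762]
tile rect ((425.28936767578125, -373.02294921875), (66.1725845336914, 36.116615295410156), 22.447650909423828) px [315.74608256 233.80707666] bbox [ 286  182   62  105 5935] z 7.357471663353039
long angle 22.447632 toolx angle 24.443580206975145
ee [ 424.2831573  -376.69767767  112.22545257] t 1.15 tool delta [  2.43040547  -3.11080866 105.22037805] q [ 0.68305075  0.4704127  -0.07099737  1.84876361  0.04500279  0.82241376
 -0.55501599]
```

View pics/w1.png

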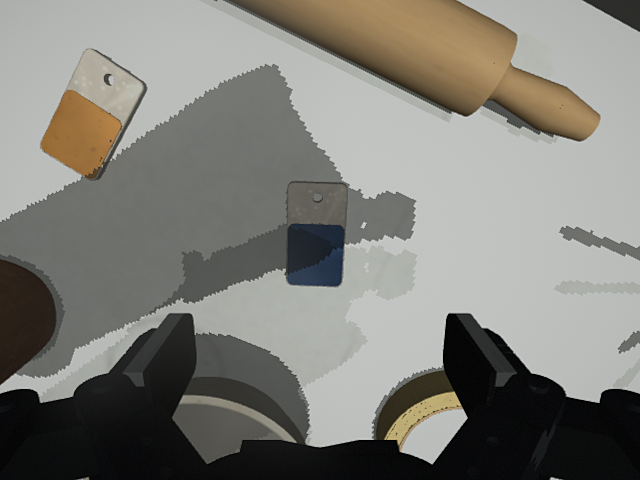

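The wrist view shows the blue tile at (316,234), lying almost straight between the fingers. The amber tile is clear at (95,110), with the bowl and ring behind at (240,400) and (430,400). I'll go down partly, with the fingers narrowed.

Call:
{"name": "send_rows", "arguments": {
  "increments": [
    [0.0024,-0.0031,0.02,2],
    [0.0024,-0.0031,0.04,2],
    [0.0024,-0.0031,0.06,2],
    [0.0024,-0.0031,0.07,2],
    [0.0024,-0.0031,0.07,2],
    [0.0024,-0.0031,0.07,2]
  ],
  "fingers": 58,
  "squeeze": 40
}}

```text
time: 1.75
ee_pos: [425.8, -372.0, 42.2]
orientation: [0.981, 0.195, 0.0, 0.0]
wrist_force: [0.5, -0.5, -0.3]
finger_gap: 0.578
finger_force: 0.0
```

```bash
python3 w.py w2
python3 - <<'E'
from h import *
z=np.load("w2.npz");A=z["C"];C=(A[:,:3],A[:,3:6],A[:,6]);st=robot.get_state()
u=np.argwhere(z["d"]>0)[:,::-1];P=pts(C,u,z["d"]);Q=(P-st["ee_pos"])@R.from_quat(st["orientation"]).as_matrix()
for s in(1,-1):
    k=(abs(Q[:,0])<14)&(s*Q[:,1]>15)&(s*Q[:,1]<55)&(P[:,2]>15)
    print(s,k.sum(),"max z",np.percentile(Q[k,2],[50,95,99]) if k.any() else 0,"inner y",np.percentile(s*Q[k,1],[1,50,99]) if k.any() else 0)
E
```

```text
glaze [329.19648161 307.11172036] [ 286  268   74   79 4377] [ 416.97053171 -380.58879544    7.6344739 ]
tile rect ((425.4841613769531, -372.85528564453125), (66.09976959228516, 36.21337127685547), 22.683116912841797) px [322.0718126 279.3062596] bbox [  282   212    82   136 10416] z 7.338709878292448
long angle 22.683136 toolx angle 22.545723531955915
ee [ 426.05402828 -372.05777416   42.39256672] t 1.8 tool delta [-0.85728008  0.46431749 35.39271157] q [ 0.66623535  0.56407532 -0.05992391  1.90650033  0.05186251  0.67081835
 -0.60230761]
1 17904 max z [-58.68733099 -19.08979672  -9.25075278] inner y [23.80358416 44.76100428 54.73769054]
-1 16925 max z [-58.33106047 -18.42388771  -9.08578046] inner y [25.13885947 45.65077914 54.75448826]
```

Call:
{"name": "send_rows", "arguments": {
  "increments": [
    [-0.0008,0.0005,0.015,0],
    [-0.0008,0.0005,0.03,0],
    [-0.0008,0.0005,0.04,0],
    [-0.0008,0.0005,0.045,0],
    [-0.0008,0.0005,0.045,0]
  ]
}}

```text
time: 2.3
ee_pos: [425.4, -372.3, -2.8]
orientation: [0.981, 0.196, 0.0, 0.0]
wrist_force: [-0.4, 0.5, 2.1]
finger_gap: 0.579
finger_force: 0.9
```

Call:
{"name": "send_rows", "arguments": {
  "increments": [
    [0,0,0,0],
    [0,0,0,0],
    [0,0,0,0],
    [0,0,0,0],
    [0,0,0,0]
  ],
  "fingers": 25,
  "squeeze": 40
}}

```text
time: 2.8
ee_pos: [427.4, -373.8, -0.7]
orientation: [0.981, 0.196, 0.002, 0.002]
wrist_force: [-1.8, 0.5, 21.2]
finger_gap: 0.413
finger_force: 49.0
```

Call:
{"name": "send_rows", "arguments": {
  "increments": [
    [0,0,-0.02,0],
    [0,0,-0.05,0],
    [0,0,-0.09,0],
    [0,0,-0.13,0],
    [0.005,-0.015,-0.15,2],
    [0.015,-0.045,-0.15,4],
    [0.027,-0.08,-0.15,6],
    [0.041,-0.12,-0.15,8],
    [0.055,-0.16,-0.15,10],
    [0.068,-0.2,-0.15,12],
    [0.082,-0.24,-0.15,14],
    [0.096,-0.28,-0.15,16]
  ]
}}

```text
time: 4.0
ee_pos: [406.2, -75.1, 147.1]
orientation: [0.998, 0.057, 0.001, 0.0]
wrist_force: [1.4, -0.0, 0.3]
finger_gap: 0.408
finger_force: 41.4
```

Call:
{"name": "send_rows", "arguments": {
  "increments": [
    [0.002,-0.04,0,2],
    [0.004,-0.08,0,4],
    [0.006,-0.12,0,6],
    [0.008,-0.16,0,8],
    [0.009,-0.2,0,9],
    [0.01,-0.235,0,9],
    [0.011,-0.245,0,9],
    [0.011,-0.245,0,9],
    [0.011,-0.245,0,9]
  ]
}}

```text
time: 4.9
ee_pos: [389.2, 166.9, 146.4]
orientation: [1.0, -0.021, 0.0, 0.0]
wrist_force: [0.2, -0.5, -1.1]
finger_gap: 0.407
finger_force: 41.4
```

```bash
python3 w.py w3
```

```text
glaze [323.82033601 356.50363591] [ 273  311   96   96 7976] [377.66807473 165.88784859 154.79555638]
tile rect ((347.46734619140625, 168.70999145507812), (535.1983642578125, 366.6763916015625), 87.47887420654297) px [313.92087997 239.34927004] bbox [     0      0    640    480 299330] z 13.260078046406306
long angle 87.47888 toolx angle -2.510290742995989
ee [389.19564225 166.46820736 146.3316916 ] t 4.95 tool delta [-41.77903506  -0.53777321 139.33348342] q [-0.29907085  0.23386143 -0.27192302  2.12896009  0.08876917  0.78960318
 -2.24116943]
```

View pics/w3.png

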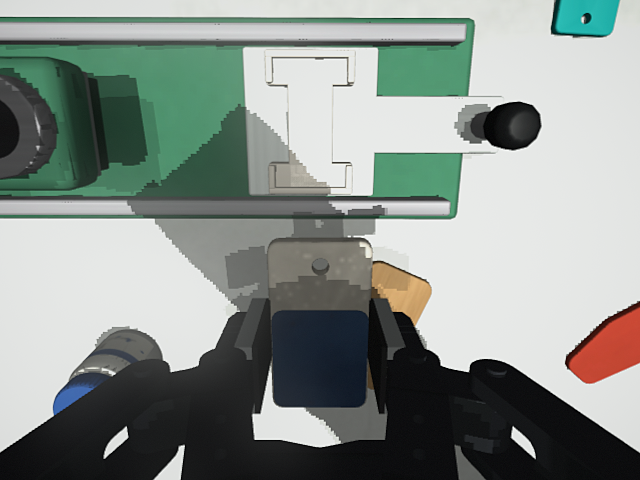

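The picture shows the nest centred near (311,122) with its lips, and the knob at (515,125). The tile is held flat and glaze up, at (320,320). The jar (100,380) is clear.

```bash
cat > n.py <<'E'
from h import *
z=np.load("w3.npz");A=z["C"];C=(A[:,:3],A[:,3:6],A[:,6]);st=robot.get_state();d=z["d"]
P=pts(C,np.argwhere(np.ones((480,640)))[:,::-1],d).reshape(480,640,3)
def rect(m):
    m=cv2.morphologyEx(m.astype(np.uint8),cv2.MORPH_OPEN,np.ones((3,3)));n,l,s,c=cv2.connectedComponentsWithStats(m);i=1+np.argmax(s[1:,4]);k=l==i
    r=cv2.minAreaRect(P[k][:,:2].astype(np.float32));return r,s[i],np.percentile(P[k][:,2],[5,50,95])
box=np.zeros((480,640),bool);box[30:215,230:390]=1
Z=P[...,2]
print("block",rect(box&(Z>29)&(Z<45)));print("lips",rect(box&(Z>36)&(Z<45)))
print("plate",rect(box&(Z>17)&(Z<45)))
print("floor z",np.median(Z[110:135,295:325]),"plate z",np.median(Z[110:135,380:420]))
b2=np.zeros_like(box);b2[90:160,470:550]=1
print("knob",rect(b2&(Z>72)))
# base edges
h=cv2.cvtColor(z["im"],cv2.COLOR_BGR2HSV)
# lips outlines lines in world at z 38: rails direction from highlights
b3=np.zeros_like(box);b3[190:225,0:455]=1;print("rail",rect(b3&(Z>22)&(Z<30)))
b4=np.zeros_like(box);b4[15:50,0:475]=1;print("rail2",rect(b4&(Z>22)&(Z<30)))
Q=(P-st["ee_pos"])@R.from_quat(st["orientation"]).as_matrix()
k=(abs(Q[...,1])<14)&(abs(Q[...,2]+8)<5)&(abs(Q[...,0])<50)
print("tile z tool",np.percentile(Q[k][:,2],[5,50,95]),"x",[np.percentile(Q[k&(abs(Q[...,1]-y)<3)][:,0],[0.3,99.7]) for y in(-10,0,10)])
k=(Q[...,0]>14)&(Q[...,0]<50)&(abs(Q[...,2]+8)<5)&(abs(Q[...,1])<25);print("tile y",[np.percentile(Q[k&(abs(Q[...,0]-x)<2)][:,1],[.5,99.5]) for x in(16,22,28)])
E
python3 n.py
```

```text
block (((457.3179931640625, 169.85586547851562), (49.96768569946289, 79.32772827148438), 87.43780517578125), array([ 264,   50,   91,  144, 9192], dtype=int32), array([33.83315521, 35.19078684, 39.34603576]))
lips (((488.6334228515625, 168.44956970214844), (49.967716217041016, 16.66114616394043), 87.3979721069336), array([ 264,   50,   91,   33, 1082], dtype=int32), array([37.53245818, 38.84997542, 40.04761714]))
plate (((457.1825256347656, 165.24502563476562), (89.46691131591797, 87.5545425415039), 87.5619125366211), array([  242,    47,   148,   149, 20143], dtype=int32), array([21.92778507, 23.96626857, 38.78426396]))
floor z 34.92216738388926 plate z 22.979062048700513
knob (((454.9598693847656, 109.61766052246094), (110.01216125488281, 21.105987548828125), 87.38607025146484), array([ 497,  103,   44,   45, 1531], dtype=int32), array([72.70459078, 76.28018669, 77.85263976]))
rail (((408.7363586425781, 226.81968688964844), (287.6541748046875, 10.6178560256958), 87.4374771118164), array([   0,  199,  451,   17, 7206], dtype=int32), array([24.6576772 , 26.68639876, 27.90152501]))
rail2 (((510.1505432128906, 211.93087768554688), (267.1869201660156, 10.546198844909668), 87.45548248291016), array([   0,   22,  467,   22, 9303], dtype=int32), array([24.73273507, 26.73890749, 28.0673605 ]))
tile z tool [-9.23560813 -8.16246695 -6.88737256] x [array([-33.61134826,  31.44482129]), array([-33.55572195,  31.55264639]), array([-33.38727998,  31.55892008])]
tile y [array([-18.56146034,  17.08221893]), array([-18.41257188,  17.14894236]), array([-18.28650308,  16.99161692])]
```

Call:
{"name": "send_rows", "arguments": {
  "increments": [
    [0.02,-0.001,0,0],
    [0.045,-0.003,0.02,0],
    [0.065,-0.005,0.05,0],
    [0.069,-0.0055,0.08,0],
    [0.069,-0.0055,0.095,0],
    [0.069,-0.0055,0.1,0],
    [0.069,-0.0055,0.1,0],
    [0.069,-0.0055,0.1,0]
  ]
}}

```text
time: 5.75
ee_pos: [458.8, 170.2, 47.1]
orientation: [1.0, -0.022, 0.001, -0.0]
wrist_force: [-0.8, 0.1, 0.5]
finger_gap: 0.406
finger_force: 41.4
```

```bash
python3 w.py w4|tail -1
```

```text
-2.24852289]
```

View pics/w4.png

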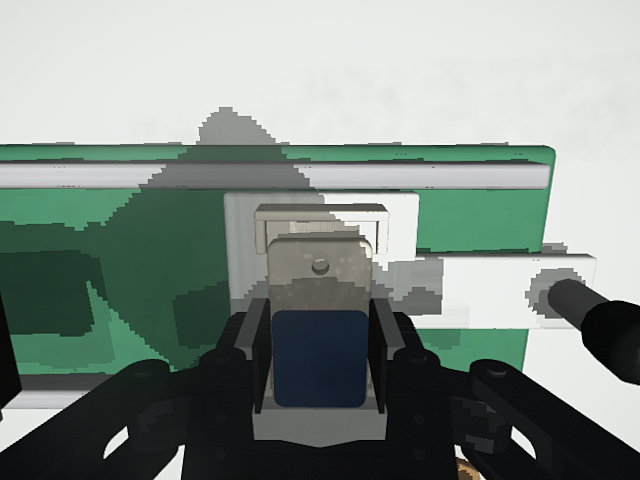

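The wrist view shows the tile (320,320) centred over the nest, whose far lip is at x 256–389. I'll lower it the rest of the way and release.

Call:
{"name": "send_rows", "arguments": {
  "increments": [
    [-0.0005,0.0008,0.003,0],
    [-0.0005,0.0008,0.006,0],
    [-0.0005,0.0008,0.009,0],
    [-0.0005,0.0008,0.0115,0],
    [-0.0005,0.0008,0.013,0],
    [-0.0005,0.0008,0.013,0]
  ]
}}

```text
time: 6.4
ee_pos: [457.6, 169.8, 33.3]
orientation: [1.0, -0.021, -0.0, 0.0]
wrist_force: [-0.6, -0.5, 2.3]
finger_gap: 0.409
finger_force: 41.6
```

Call:
{"name": "send_rows", "arguments": {
  "increments": [
    [0,0,0,0],
    [0,0,0,0],
    [0,0,0,0],
    [0,0,0,0]
  ],
  "fingers": 62
}}

```text
time: 6.8
ee_pos: [457.7, 169.8, 33.3]
orientation: [1.0, -0.021, 0.0, 0.0]
wrist_force: [0.1, 1.3, -0.2]
finger_gap: 0.617
finger_force: 0.0
```

Call:
{"name": "send_rows", "arguments": {
  "increments": [
    [0,0,-0.01,0],
    [0,0,-0.03,0],
    [-0.01,0,-0.06,0],
    [-0.04,0,-0.09,0],
    [-0.07,0,-0.11,0],
    [-0.07,0,-0.11,0],
    [-0.07,0,-0.11,0]
  ]
}}

```text
time: 7.5
ee_pos: [388.1, 173.0, 144.3]
orientation: [1.0, -0.021, 0.001, -0.0]
wrist_force: [0.3, 1.1, -0.6]
finger_gap: 0.616
finger_force: 0.0
```

```bash
python3 w.py w5|tail -2
cat > v.py <<'E'
from h import *
z=np.load("w5.npz");A=z["C"];C=(A[:,:3],A[:,3:6],A[:,6])
P=pts(C,np.argwhere(np.ones((480,640)))[:,::-1],z["d"]).reshape(480,640,3);Z=P[...,2]
b=np.zeros((480,640),bool);b[0:230,200:420]=1
for nm,m in [("tile",b&(Z>40.3)&(Z<48)),("block",b&(Z>29)&(Z<48)),("glaze",b&(cv2.inRange(cv2.cvtColor(z["im"],cv2.COLOR_BGR2HSV),(100,90,20),(125,255,220))>0))]:
    n,l,s,c=cv2.connectedComponentsWithStats(m.astype(np.uint8));k=l==1+np.argmax(s[1:,4])
    p=P[k];co=np.linalg.lstsq(np.c_[p[:,:2]-p[:,:2].mean(0),np.ones(len(p))],p[:,2],rcond=None)[0]
    print(nm,cv2.minAreaRect(p[:,:2].astype(np.float32)),"z",np.median(p[:,2]),"slope",co[:2])
b=np.zeros((480,640),bool);b[60:200,440:640]=1;p=P[b&(Z>74)&(Z<79)];print("knob top",len(p),p.mean(0),p.min(0),p.max(0))
E
python3 v.py
```

```text
ee [388.46958919 172.78614537 143.68861351] t 7.55 tool delta [-40.97908479  -0.66825031 136.63485223] q [-0.31053556  0.24000247 -0.27521079  2.12935126  0.09246342  0.78178617
 -2.25690452]
tile ((456.0529479980469, 170.0460205078125), (35.9562873840332, 65.35888671875), 87.56507873535156) z 41.457359032551395 slope [-0.00807447 -0.00854015]
block ((457.38104248046875, 169.8912353515625), (50.05510711669922, 79.95516967773438), 87.34334564208984) z 40.91569397299078 slope [-0.01867517 -0.00187773]
glaze ((444.20361328125, 170.6436309814453), (33.748783111572266, 39.21715545654297), 87.44239044189453) z 41.628305672655515 slope [ 0.09118121 -0.01567431]
knob top 1303 [452.69756236  66.2181876   76.40020543] [442.16187838  55.46360927  74.0015511 ] [462.46800645  76.13380722  78.87461201]
```

View pics/w5.png

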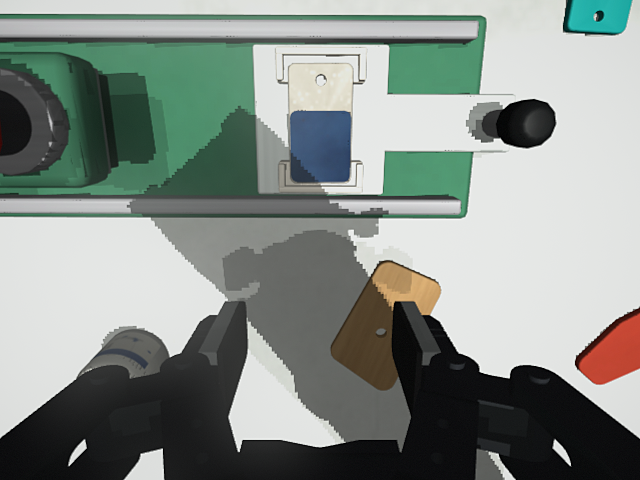

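The tile lies in the nest at (320,122), about 1.3 mm off centre in x and 0.1 mm in y, flat and glaze up. Next is the knob: I'll move over it, go down and pinch it.

Call:
{"name": "send_rows", "arguments": {
  "increments": [
    [0.02,0.03,0,0],
    [0.04,0.06,0,0],
    [0.06,0.09,0,0],
    [0.069,0.104,0.01,0],
    [0.069,0.104,0.03,0],
    [0.069,0.104,0.05,0],
    [0.069,0.104,0.07,0],
    [0.069,0.104,0.085,0],
    [0.069,0.104,0.096,0],
    [0.069,0.104,0.096,0]
  ]
}}

```text
time: 8.55
ee_pos: [451.7, 65.5, 45.6]
orientation: [1.0, -0.021, -0.002, 0.0]
wrist_force: [-0.3, -0.7, -0.9]
finger_gap: 0.618
finger_force: 0.0
```

Call:
{"name": "send_rows", "arguments": {
  "increments": [
    [0,0,0,0],
    [0,0,0,0],
    [0,0,0,0],
    [0,0,0,0],
    [0,0,0,0]
  ],
  "fingers": 10,
  "squeeze": 30
}}

```text
time: 9.05
ee_pos: [452.9, 66.0, 47.9]
orientation: [1.0, -0.021, 0.001, -0.0]
wrist_force: [0.3, -0.3, 6.4]
finger_gap: 0.268
finger_force: 29.9
```

Call:
{"name": "send_rows", "arguments": {
  "increments": [
    [0,-0.003,0,0],
    [0,-0.01,0,0],
    [0,-0.022,0,0],
    [0,-0.036,0,0],
    [0,-0.05,0,0],
    [0,-0.064,0,0],
    [0,-0.078,0,0],
    [0,-0.092,0,0],
    [0,-0.103,0,0],
    [0,-0.11,0,0],
    [0,-0.114,0,0],
    [0,-0.115,0,0]
  ]
}}

```text
time: 10.25
ee_pos: [458.1, 181.5, 47.9]
orientation: [1.0, -0.021, 0.001, -0.0]
wrist_force: [0.8, -2.0, 7.4]
finger_gap: 0.261
finger_force: 30.0
```

Call:
{"name": "send_rows", "arguments": {
  "increments": [
    [0,-0.002,0,0],
    [0,-0.004,0,0],
    [0,-0.005,0,0],
    [0,-0.006,0,0],
    [0,-0.006,0,0]
  ]
}}

```text
time: 10.75
ee_pos: [458.2, 185.5, 47.9]
orientation: [1.0, -0.022, 0.001, 0.001]
wrist_force: [1.1, -6.3, 8.8]
finger_gap: 0.266
finger_force: 30.2
```

Call:
{"name": "send_rows", "arguments": {
  "increments": [
    [0,-0.001,0,0],
    [0,-0.002,0,0],
    [0,-0.003,0,0],
    [0,-0.003,0,0],
    [0,-0.003,0,0]
  ]
}}

```text
time: 11.25
ee_pos: [458.2, 185.6, 47.9]
orientation: [1.0, -0.023, 0.0, 0.002]
wrist_force: [1.6, -15.4, 15.1]
finger_gap: 0.262
finger_force: 31.0
```

Call:
{"name": "send_rows", "arguments": {
  "increments": [
    [0,0.0035,0,0],
    [0,0.0035,0,0],
    [0,0.0035,0,0]
  ]
}}

```text
time: 11.55
ee_pos: [458.2, 185.4, 47.9]
orientation: [1.0, -0.022, 0.001, 0.0]
wrist_force: [1.3, -3.9, 7.9]
finger_gap: 0.269
finger_force: 30.1
```

Call:
{"name": "send_rows", "arguments": {
  "increments": [
    [0,0,0,0],
    [0,0,0,0],
    [0,0,0,0],
    [0,0,0,0]
  ],
  "fingers": 58
}}

```text
time: 11.95
ee_pos: [457.2, 186.5, 47.2]
orientation: [1.0, -0.021, -0.0, 0.0]
wrist_force: [0.1, -1.1, -0.8]
finger_gap: 0.579
finger_force: 0.0
```

Call:
{"name": "send_rows", "arguments": {
  "increments": [
    [0,0,-0.01,0],
    [0,0,-0.03,0],
    [0,0,-0.06,0],
    [0,0,-0.1,0],
    [0,0,-0.14,0],
    [-0.02,0,-0.175,0],
    [-0.05,-0.02,-0.2,0],
    [-0.08,-0.04,-0.21,0],
    [-0.1,-0.06,-0.21,0],
    [-0.1,-0.06,-0.21,0],
    [-0.1,-0.06,-0.21,0]
  ],
  "fingers": 0
}}

```text
time: 13.05
ee_pos: [359.7, 250.7, 257.9]
orientation: [1.0, -0.02, 0.0, -0.0]
wrist_force: [0.4, -0.5, -0.7]
finger_gap: 0.0
finger_force: 0.0
```

The fingers started closing while they were still near the knob, so I'll check the carriage and tile, and measure the plunger head.

```bash
python3 w.py w6|tail -2
cat > k.py <<'E'
from h import *
z=np.load("w6.npz");A=z["C"];C=(A[:,:3],A[:,3:6],A[:,6])
P=pts(C,np.argwhere(z["d"]>-1)[:,::-1],z["d"]).reshape(480,640,3);Z=P[...,2]
def comp(nm,m):
    n,l,s,c=cv2.connectedComponentsWithStats(m.astype(np.uint8));i=1+np.argmax(s[1:,4]);p=P[l==i];print(nm,c[i],s[i],"rect",cv2.minAreaRect(p[:,:2].astype(np.float32)),"z",np.percentile(p[:,2],[5,50,95]))
comp("headtop",(Z>165)&(Z<172)&(P[...,1]>250)&(P[...,0]>430))
comp("knobtop",(Z>73)&(Z<79)&(P[...,0]>430)&(P[...,1]<215))
im,d,T=grab("top");np.savez("top1.npz",im=im,d=d);u=np.argwhere(d>-1)[:,::-1];P=pts(T,u,d).reshape(480,640,3);Z=P[...,2]
comp("T knob",(Z>71)&(Z<80)&(P[...,0]>430)&(P[...,0]<480)&(P[...,1]<205)&(P[...,1]>150))
comp("T head",(Z>160)&(Z<175)&(P[...,0]>430)&(P[...,0]<500)&(P[...,1]>260)&(P[...,1]<320))
print(np.median(Z[208:213,168:174]))
h=cv2.inRange(cv2.cvtColor(z["im"],cv2.COLOR_BGR2HSV),(0,150,60),(8,255,255));n,l,s,c=cv2.connectedComponentsWithStats(h);i=1+np.argmax(s[1:,4]);print("red px",c[i],s[i])
t,e=tri(C,c[i],T,[170.4,210.4]);print("tri head",t,e)
E
python3 k.py
```

```text
ee [360.24534966 250.07753597 257.60689057] t 13.1 tool delta [-68.70070037  -9.57758015 250.5735104 ] q [-0.46767063  0.12512024 -0.28903946  1.94124224  0.04090605  1.08059566
 -2.38673593]
headtop [235.12243428  57.47011163] [ 194   13   83   91 5554] rect ((462.4766540527344, 290.3110046386719), (42.557373046875, 42.49770736694336), 32.14068603515625) z [165.72582711 168.65044011 169.99211991]
knobtop [403.71898356  76.92825112] [389  62  30  31 669] rect ((457.5782775878906, 185.58229064941406), (20.550098419189453, 20.448373794555664), 20.268184661865234) z [73.55518524 76.34748432 77.8726178 ]
T knob [226.609375 216.140625] [222 212  10  10  64] rect ((457.57354736328125, 184.62449645996094), (18.6018123626709, 21.050954818725586), 52.766334533691406) z [71.91829155 74.98512635 78.25194654]
T head [170.01136364 211.13920455] [160 201  22  21 352] rect ((462.7926025390625, 289.2981872558594), (43.69426345825195, 42.75477600097656), 87.43302917480469) z [161.85027484 166.9893941  172.02000291]
167.79383626924403
red px [236.66069411  57.68555287] [ 194   11   86   93 6195]
tri head [465.15098574 292.19275019 151.41075792] 0.47554557153030075
```

View pics/w6.png

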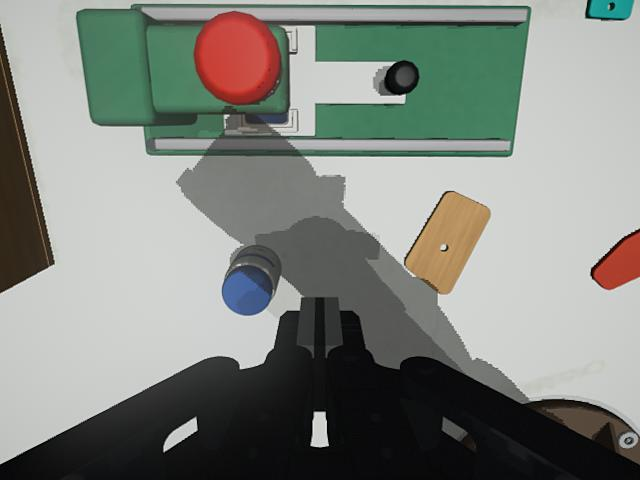

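The carriage is still home: the knob is at (404,77), 104.8 mm from the red head axis. The head at (236,57) is at 462.5, 290.3, with its top at about 168.5 mm. I'll press it with the fingers shut.

Call:
{"name": "send_rows", "arguments": {
  "increments": [
    [0.03,-0.012,0,0],
    [0.065,-0.028,0,0],
    [0.095,-0.042,0,0],
    [0.101,-0.044,0.02,0],
    [0.101,-0.044,0.05,0],
    [0.101,-0.044,0.075,0],
    [0.101,-0.044,0.08,0],
    [0.101,-0.044,0.08,0]
  ]
}}

```text
time: 13.95
ee_pos: [462.9, 289.2, 176.7]
orientation: [1.0, -0.022, -0.001, 0.001]
wrist_force: [0.0, -0.2, -0.6]
finger_gap: 0.001
finger_force: 0.0
```

Call:
{"name": "send_rows", "arguments": {
  "increments": [
    [0,0,0.008,0],
    [0,0,0.013,0],
    [0,0,0.018,0],
    [0,0,0.023,0],
    [0,0,0.027,0],
    [0,0,0.029,0],
    [0,0,0.029,0]
  ]
}}

```text
time: 14.65
ee_pos: [463.8, 290.7, 149.4]
orientation: [1.0, -0.021, 0.001, -0.001]
wrist_force: [0.4, -1.4, 10.7]
finger_gap: -0.0
finger_force: 5.0
```

Call:
{"name": "send_rows", "arguments": {
  "increments": [
    [0,0,0.002,0],
    [0,0,0.004,0],
    [0,0,0.004,0],
    [0,0,0.004,0],
    [0,0,0.004,0],
    [0,0,0.004,0]
  ]
}}

```text
time: 15.25
ee_pos: [464.0, 290.8, 147.9]
orientation: [1.0, -0.021, 0.002, -0.001]
wrist_force: [-7.3, -6.7, 34.1]
finger_gap: 0.006
finger_force: 17.0
```

The plunger hit its stop at 34 N and was held there. Now up and away.

Call:
{"name": "send_rows", "arguments": {
  "increments": [
    [0,0,0.004,0],
    [0,0,-0.005,0],
    [0,0,-0.015,0],
    [0,0,-0.03,0],
    [0,0,-0.06,0],
    [0,0,-0.09,0],
    [-0.03,0.01,-0.11,0],
    [-0.06,0.03,-0.11,0],
    [-0.08,0.05,-0.11,0],
    [-0.09,0.06,-0.11,0],
    [-0.09,0.06,-0.11,0],
    [-0.09,0.06,-0.11,0]
  ]
}}

```text
time: 16.45
ee_pos: [371.0, 234.5, 254.6]
orientation: [1.0, -0.021, 0.0, -0.0]
wrist_force: [-0.5, 1.3, 0.4]
finger_gap: 0.002
finger_force: 0.0
```

```bash
python3 w.py w6|tail -2; python3 k.py
```

```text
ee [371.21591454 234.77350775 254.4424758 ] t 16.5 tool delta [-7.25080059e+01  2.14867313e-01  2.47397508e+02] q [-0.43601471  0.1277501  -0.27647756  1.94621374  0.03951378  1.07182515
 -2.34230658]
headtop [204.78956044  81.71062271] [ 163   38   85   88 5460] rect ((462.58648681640625, 290.3121643066406), (43.30386734008789, 42.039730072021484), 82.70694732666016) z [165.80951084 168.66060739 170.00528794]
knobtop [381.99556213  93.78106509] [367  79  31  32 676] rect ((458.13848876953125, 185.8990936279297), (20.740856170654297, 21.270854949951172), 38.396141052246094) z [73.37601335 76.34981713 78.07542718]
T knob [226.60344828 216.37931034] [222 212  10  10  58] rect ((457.5689392089844, 184.94110107421875), (19.013429641723633, 20.684505462646484), 43.8828239440918) z [71.60909696 74.91841418 78.28778675]
T head [169.997151   210.96866097] [160 201  22  21 351] rect ((462.8388671875, 289.3844299316406), (44.37957000732422, 42.47645568847656), 89.86856842041016) z [161.81218982 166.78762161 171.35037544]
166.19449160953366
red px [205.69659954  81.59293496] [ 163   37   86   90 6058]
tri head [457.73660592 275.0686884  223.15710537] 0.852495877448008
```

View pics/w6.png

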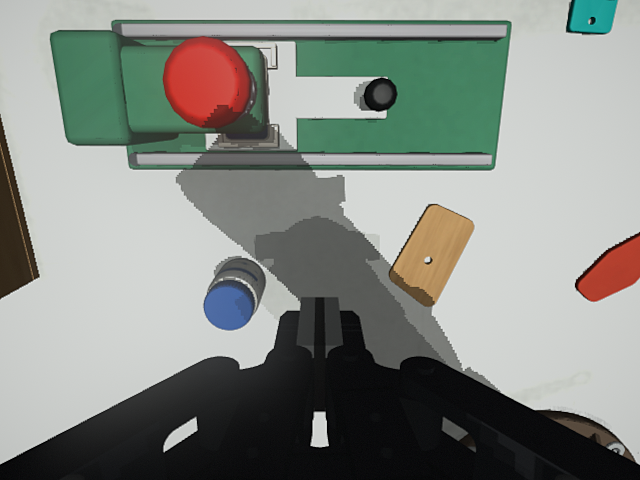

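The head is back up at 168.7 mm (205,82), the knob is still home at (382,94), and the jar (230,300) is standing. The robot touches nothing, so I'm handing in.

```bash
python3 -c "
from bench import robot
print(robot.hand_in())"
```

```text
the job is handed in; nothing more can be done
None
```

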